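# Make up two casting kits in their trays

### The job

Make up the two casting kits: the larger tray (two square pockets) gets one vial, the small beaker and the metal mould ring; the smaller tray (one square pocket) gets one vial and the capped jar. Lay each vial in the long cradle of its tray, settled between the ribs, and stand the other pieces upright, one to a square pocket (in the larger tray either pocket will do). Draw the vials one at a time, always the lowest one from the front of the sloping dispenser and laid in its tray before the next is drawn, keep the third vial in the dispenser, and leave the large beaker standing where it is.

Things in the scene. Friction and masses are not known exactly. Their poses are not given: they have to be found in the camera images.
- tray_large: Larger grey tray, fixed, 119x141 mm (x, y), origin: centre of underside, on the bench. Floor 4 mm thick, wall tops at z 14. Vial cradle: trough along y, 135 long, 42 wide, centre line x -34.5, 4 mm high ribs at 11.5 either side; a vial rests on them, axis at z 22. TWO square pockets 66x66 on the +x side, centres x 23.5, y +34.5 and -34.5; walls 3 mm.
- tray_small: Smaller grey tray, fixed, 119x111 mm (x, y), origin: centre of underside, on the bench. Floor 4 mm thick, wall tops at z 14. Vial cradle: trough along y, 105 long, 42 wide, centre line x -34.5, 4 mm high ribs at 11.5 either side; a vial rests on them, axis at z 22. ONE square pocket 66x66 on the +x side, centre x 23.5, y 18; beside it at -y a narrow slot holding tweezers.
- dispenser: Fixed sloping rack, 140x78 mm, 80 high; origin: centre of underside. Ramp rises 10 deg to +x, vials lie across it. The lowest rests on an 11 mm lip, axis at x -53, y 0, z 43; ramp there is 36 wide and side walls start 20 mm behind, so its two ends are free to pinch from above (base top z 6). Lift it straight up; the others then roll down one place.
- vial_1: White vial, grey cap, lying on its side: 34 mm diameter, 58 mm long (cap 29 mm diameter, the last 12 mm at +y), 45 g, flat ends. Origin: middle, on its axis; y along the axis, parallel to the dispenser's y. At the start the lowest in the dispenser, against the lip.
- vial_2: White vial, grey cap, lying on its side: 34 mm diameter, 58 mm long (cap 29 mm diameter, the last 12 mm at +y), 45 g, flat ends. Origin: middle, on its axis; y along the axis, parallel to the dispenser's y. At the start the middle one, 34 mm behind the lowest and 6 mm higher.
- vial_3: White vial, grey cap, lying on its side: 34 mm diameter, 58 mm long (cap 29 mm diameter, the last 12 mm at +y), 45 g, flat ends. Origin: middle, on its axis; y along the axis, parallel to the dispenser's y. At the start the highest, 68 mm behind the lowest and 12 mm higher. Stays in the dispenser (it may roll down in it).
- beaker_small: Small glass beaker standing upright, open at the top, 42 mm diameter (45 mm at the rim), 60 mm high, 45 g; origin at the centre of its underside, z up along its axis.
- beaker_large: Large glass beaker standing upright, open at the top, 60 mm diameter (63 mm at the rim), 80 mm high; origin at the centre of its underside. Not part of a kit: to be left standing where it is.
- mould_ring: Aluminium mould ring (short tube, open at both ends) with its axis upright, 40 mm outside and 30 mm inside diameter, 25 mm high, 40 g; origin at the centre of its underside.
- jar: Amber glass jar with white cap and paper label, standing upright, 48 mm diameter, 65 mm high, 100 g; origin at the centre of its underside.
There are look-alikes about, which are no part of the job. What is shaped like the jar but yellow is not meant.

How it is judged:
At the end, for the whole second after the job is handed in: Cradles: one vial each, axis within 7 mm and 0.15 rad of the centre line, down on the ribs. Small beaker and ring one per square pocket of the larger tray, jar in the smaller's: within 15 mm, upright, on the floor. Third vial in dispenser, large beaker within 30 mm of its start. All at rest ((((x of vial_1 in the frame of tray_large between -0.0415 and -0.0275 m and y of vial_1 in the frame of tray_large between -0.039 and 0.039 m and z of vial_1 in the frame of tray_large between 0.015 and 0.026 m and angle between the y axis of vial_1 and the y axis of tray_large, either way round below 0.15 rad) and (x of vial_2 in the frame of tray_small between -0.0415 and -0.0275 m and y of vial_2 in the frame of tray_small between -0.024 and 0.024 m and z of vial_2 in the frame of tray_small between 0.015 and 0.026 m and angle between the y axis of vial_2 and the y axis of tray_small, either way round below 0.15 rad)) or ((x of vial_2 in the frame of tray_large between -0.0415 and -0.0275 m and y of vial_2 in the frame of tray_large between -0.039 and 0.039 m and z of vial_2 in the frame of tray_large between 0.015 and 0.026 m and angle between the y axis of vial_2 and the y axis of tray_large, either way round below 0.15 rad) and (x of vial_1 in the frame of tray_small between -0.0415 and -0.0275 m and y of vial_1 in the frame of tray_small between -0.024 and 0.024 m and z of vial_1 in the frame of tray_small between 0.015 and 0.026 m and angle between the y axis of vial_1 and the y axis of tray_small, either way round below 0.15 rad))) and (((x of beaker_small in the frame of tray_large between 0.0085 and 0.0385 m and y of beaker_small in the frame of tray_large between 0.0195 and 0.0495 m and z of beaker_small in the frame of tray_large between 0 and 0.009 m and angle between beaker_small's own z axis and vertical below 0.12 rad) and (x of mould_ring in the frame of tray_large between 0.0085 and 0.0385 m and y of mould_ring in the frame of tray_large between -0.0495 and -0.0195 m and z of mould_ring in the frame of tray_large between 0 and 0.009 m and angle between mould_ring's own z axis and vertical below 0.12 rad)) or ((x of beaker_small in the frame of tray_large between 0.0085 and 0.0385 m and y of beaker_small in the frame of tray_large between -0.0495 and -0.0195 m and z of beaker_small in the frame of tray_large between 0 and 0.009 m and angle between beaker_small's own z axis and vertical below 0.12 rad) and (x of mould_ring in the frame of tray_large between 0.0085 and 0.0385 m and y of mould_ring in the frame of tray_large between 0.0195 and 0.0495 m and z of mould_ring in the frame of tray_large between 0 and 0.009 m and angle between mould_ring's own z axis and vertical below 0.12 rad))) and x of jar in the frame of tray_small between 0.0085 and 0.0385 m and y of jar in the frame of tray_small between 0.003 and 0.033 m and z of jar in the frame of tray_small between 0 and 0.009 m and angle between each of jar, beaker_large's own z axis and vertical below 0.12 rad and x of vial_3 in the frame of dispenser between -0.068 and 0.075 m and y of vial_3 in the frame of dispenser between -0.04 and 0.04 m and z of vial_3 in the frame of dispenser between 0.03 and 0.08 m and distance of beaker_large from where it was at the start of the episode below 0.03 m and linear speed of each of vial_1, vial_2, vial_3, beaker_small, mould_ring, jar, beaker_large below 0.02 m/s); the robot touches nothing.
It fails at once if the second vial leaves the dispenser before the first, lowest one lies in a tray (one at a time, lowest first) (not (x of vial_2 in the frame of dispenser between -0.068 and 0.075 m and y of vial_2 in the frame of dispenser between -0.04 and 0.04 m and z of vial_2 in the frame of dispenser between 0.03 and 0.08 m) and not ((x of vial_1 in the frame of tray_large between -0.065 and 0.065 m and y of vial_1 in the frame of tray_large between -0.075 and 0.075 m and z of vial_1 in the frame of tray_large between -0.01 and 0.045 m) or (x of vial_1 in the frame of tray_small between -0.065 and 0.065 m and y of vial_1 in the frame of tray_small between -0.075 and 0.075 m and z of vial_1 in the frame of tray_small between -0.01 and 0.045 m))).
It fails at once if the third (highest) vial comes out of the dispenser (not (x of vial_3 in the frame of dispenser between -0.068 and 0.075 m and y of vial_3 in the frame of dispenser between -0.04 and 0.04 m and z of vial_3 in the frame of dispenser between 0.03 and 0.08 m)).
It fails at once if the large beaker is shifted by more than 30 mm or tipped (distance of beaker_large from where it was at the start of the episode above 0.03 m or angle between beaker_large's own z axis and vertical above 0.3 rad).
It also fails if it takes over 118 s, if anything falls off the work surface, if the arm or the gripper's body presses on something with over 40 N, if the wrist force passes 120 N, or if a joint passes its speed limit or range.

### The arm

A 7-joint arm with a two-finger parallel gripper is mounted at the origin on the work surface. World frame = base frame: x ahead of the robot, y to its left, z up, the work surface at z = 0. Lengths are in m, angles in rad, forces in N, time in s.
With the tool pointing down it reaches from about 0.4 to 0.85 m from the base axis. Payload 10.4 kg.
Tool frame: the origin (TCP) lies on the centre line of the jaws, within the pads' length; the fingertips stand 11 mm ahead of it and the grasp point (between the pads) lies 8 mm behind it (tip_reach is the distance from the TCP to the fingertips, in m); z points along the fingers, y is the line along which they close (so a half turn about z gives the same grasp; the last joint's range is limited). The gripper opens to 85 mm and grips with 20 to 120 N. Pads are 22 mm wide; open, the fingers measure 114 mm over their backs; the gripper's body (76 mm by 85 mm) begins 54 mm behind the grasp point. The pads swing forward as they close: fully open they stand 13 mm farther back than shut.
Start: joints at [1.187, 0.332, -0.065, 1.46, 0.022, 1.35, -0.088], TCP at [0.221, -0.585, 0.242] pointing down, gripper open.
Joint ranges: [-2.6, 2.6], [-0.5, 2.12], [-1.47, 1.34], [0.16, 2.42], [-1.27, 4.41], [0.06, 2.06], [-2.6, 2.6]. Speed limits (rad/s): [2.22, 2.22, 2.79, 2.79, 3.14, 3.14, 3.14].

### API

Orientations are given as a unit quaternion [x, y, z, w].
In Python, from workcell import get_obs, camera, hand_in, tip_reach gives the robot as it stands. The module is installed in compiled form; this text tells all that it offers.
- The arm moves only by the tool move_arm, never from a script. Its argument "plan" is a list of rows, each an object with "delta_pos": the shift along the tool's x, y, z in fractions of the full range, 1 being 0.75 m, a list of three; "turn": the turn, a rotation vector about the tool's x, y, z in parts of the range, where 1.0 means 2 rad, a list of three; "fingers": the closure, from 0 (fully open) to 1 (shut). A call has 1 to 12 rows; each row is the pose to reach, as a shift and turn from the pose commanded when the call began, along the tool's axes at that moment; what a row does not reach only later rows make up. A row lasts 1/8 s, in which the tool goes at most 62.5 mm and 10.7 degrees, less where a joint would pass 70% of its speed; a pose out of reach is approached as far as the arm can. No shift or turn number may pass 1 either way. A call with a gripper value outside its range is refused whole. The fingers move at their own pace and stop on an object; "force" is the grip in N (left out, the last holds). Time passes only in rows, so rows that repeat a pose let the fingers close. It gives the time, the measured TCP pose, the force, the opening and the grip force at its end, in the units of the state.
- get_obs(): the state, without advancing time (a new reading comes with each control period).
- camera(name): name is "scene" or "top"; returns a dict with "color" (480x640x3 uint8, red, green, blue), "range_z" (480x640 float32, m along the optical axis (not along the pixel's ray), 0 where there is no reading), "fx", "fy", "cx", "cy" (pixels), "R" (3x3) and "t" (3): a world point X has camera coordinates R X + t. Camera axes: x right, y down, z forward; pixel columns grow to the right and rows downward; lengths in m; the calibration is good to about 2 mm. A picture is of the moment at which its call begins.
- hand_in(): hands the job in; it is judged then, once.
The state is a dict: "clock": time; "joint_pos": joint angles; "joint_velocities": joint speeds; "tau": joint torques, N m; "position": TCP position; "ee_rot": TCP orientation; "ft_force": force on the tool from outside, world axes, zero at the start; "torque": the same for the moment, N m; "grip_width": opening from 0.0 (shut) to 1.0 (fully open); "grasp_force": force on a finger pad.
Only numpy, scipy, OpenCV 4.12 (cv2) and the standard library are available. Lean on these libraries where they do the work, as an engineer would, in place of code of your own. Each camera call takes 0.05 s, during which the arm holds its last target. There are 200 camera calls.

## Working session

There is one attempt and no reset: what is moved stays moved. The work goes in short steps, Python scripts to look and compute and a tool call to move; the robot and the scene stay as the last step left them, time stands still between calls to the robot, and variables do not carry over. Pictures are saved under pics/ and viewed, at most 14 in all, crops included, and the job is handed in when it is done.

Besides the shell and the picture viewer there is one more tool, called after "Request:" as name([rows], argument=value, ...), one row to a line, values as JSON. move_arm: Moves the arm, as the interface text tells. Its arguments: {"type":"object","properties":{"plan":{"type":"array","items":{"type":"object","properties":{"delta_pos":{"type":"array","items":{"type":"number"}},"turn":{"type":"array","items":{"type":"number"}},"fingers":{"type":"number"}}}},"force":{"type":"number"}},"required":["plan"]}

```bash
mkdir -p pics; cat > h.py <<'E'
import numpy as np, cv2
from workcell import get_obs, camera
def cloud(c):
    z=c["range_z"].astype(float); v,u=np.mgrid[:480,:640]
    P=np.stack([(u-c["cx"])/c["fx"]*z,(v-c["cy"])/c["fy"]*z,z],-1)
    W=(P-c["t"])@c["R"]; W[z==0]=np.nan
    return W
def snap(n,f):
    c=camera(n); cv2.imwrite(f"pics/{f}.png",c["color"][...,::-1]); np.savez(f"{f}.npz",W=cloud(c),col=c["color"],**{k:c[k] for k in("fx","fy","cx","cy","R","t")}); return c
E
python3 - <<'E'
from h import *
for n in("top","scene"):
    c=snap(n,n+"0"); print(n,c["fx"],c["cx"],c["cy"],c["R"].round(3).tolist(),c["t"])
print(get_obs())
E
```

```text
top 549.8644714504752 317.8042552663448 241.0585825010176 [[0.014, -1.0, 0.005], [-0.986, -0.014, -0.164], [0.164, -0.002, -0.986]] [0.03514116 0.48892611 1.13725199]
scene 463.20954647263005 321.354351086024 241.65134566344656 [[-0.543, 0.84, -0.011], [0.628, 0.397, -0.669], [-0.557, -0.37, -0.743]] [ 0.22528213 -0.29027778  1.16968184]
{'clock': 0.1, 'joint_pos': array([ 1.18741654,  0.33279963, -0.06466488,  1.46081124,  0.02157337,
        1.34989297, -0.08854452]), 'joint_velocities': array([ 0.00047806, -0.00305633, -0.00051145,  0.00073761, -0.00070747,
       -0.00070882, -0.0002459 ]), 'tau': array([ 1.46279261e-03, -6.26747918e+01,  4.92488046e-02, -3.92433786e+01,
        1.62378070e-02,  7.06153209e-03, -8.06562070e-05]), 'position': array([ 0.22050916, -0.58448797,  0.24162304]), 'ee_rot': array([ 9.83779493e-01,  1.79380985e-01, -1.28210303e-04, -5.94999857e-04]), 'ft_force': array([ 0.21756193, -0.63369033,  1.45308133]), 'torque': array([-0.05577624, -0.02496507,  0.02849284]), 'grasp_force': 0.0, 'grip_width': 1.001402438391162}
```

View pics/top0.png

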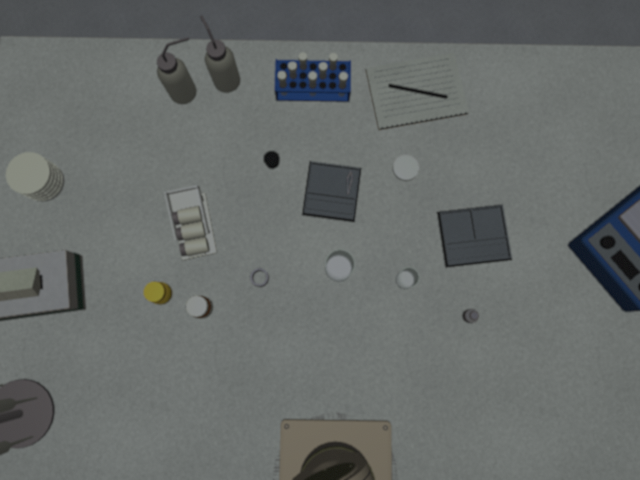

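View pics/scene0.png

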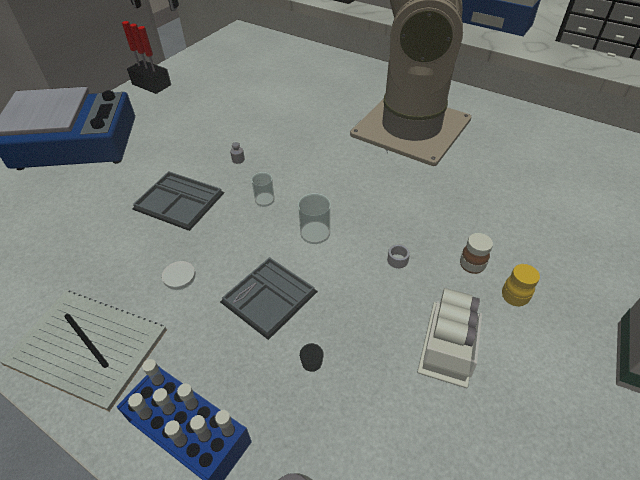

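Candidates, by top-view pixel:
- **Jar:** white-capped amber jar (198,306). The yellow one at (157,292) is the decoy.
- **Ring:** (260,278). The grey weight (471,316), black stopper (271,159) and petri dish (406,167) are not it.
- **Beakers:** small at (406,279), large at (339,265).
- **Trays:** (474,236) and (332,191). The dispenser is at (190,222).

Next I'll measure and check with an enlarged crop.

```bash
cat >> h.py <<'E'
def load(f): return np.load(f+".npz")
def ray(c,u,v,z):
    d=np.array([(u-c["cx"])/c["fx"],(v-c["cy"])/c["fy"],1.0])@c["R"]; o=-c["R"].T@c["t"]
    return o+d*(z-o[2])/d[2]
def proj(c,X):
    p=c["R"]@np.asarray(X,float)+c["t"]; return c["fx"]*p[0]/p[2]+c["cx"],c["fy"]*p[1]/p[2]+c["cy"]
E
python3 - <<'E'
from h import *
t=load("top0");s=load("scene0")
A=cv2.resize(t["col"][150:330,140:540],(800,360),interpolation=cv2.INTER_CUBIC)
A=np.clip(A.astype(float)*1.8,0,255).astype(np.uint8)
cv2.imwrite("pics/c1.png",A[...,::-1])
W=t["W"];g=t["col"].mean(-1)
print("bench z",np.nanmedian(W[240:250,360:420,2]))
# trays: dark blobs
for nm,(u0,u1,v0,v1) in dict(L=(425,525,195,278),S=(290,372,150,230)).items():
    sub=g[v0:v1,u0:u1]; th,m=cv2.threshold(sub.astype(np.uint8),0,255,cv2.THRESH_OTSU+cv2.THRESH_BINARY_INV)
    cs,_=cv2.findContours(m,cv2.RETR_EXTERNAL,cv2.CHAIN_APPROX_NONE); k=max(cs,key=cv2.contourArea)[:,0]
    P=np.array([ray(t,u+u0,v+v0,0.010)[:2] for u,v in k],np.float32)
    r=cv2.minAreaRect(P*1000); print(nm,th,r,cv2.boxPoints(r).round(0).tolist())
# objects: clusters by height
for nm in("top0","scene0"):
    d=load(nm);W=d["W"]; ok=(W[...,2]>0.018)&(W[...,2]<.13)&(W[...,0]>.3)&(W[...,0]<.8)&(abs(W[...,1])<.45)
    n,l,st,_=cv2.connectedComponentsWithStats(ok.astype(np.uint8))
    for i in range(1,n):
        if st[i,4]<25: continue
        Q=W[l==i]; zt=np.percentile(Q[:,2],97); T=Q[Q[:,2]>zt-.006]
        print(nm,st[i].tolist(),"ztop %.3f"%zt,"topctr",((T.min(0)+T.max(0))/2).round(4).tolist(),"ext",np.ptp(T,0).round(3).tolist())
E
```

```text
bench z -0.0002473361398652176
L 89.0 ((511.1599426269531, -301.2243347167969), (127.4453125, 149.5615692138672), 7.4493327140808105) [[438.0, -235.0], [458.0, -384.0], [584.0, -367.0], [565.0, -219.0]]
S 89.0 ((606.7340698242188, 13.305671691894531), (119.092041015625, 127.17215728759766), 83.11101531982422) [[536.0, -38.0], [663.0, -53.0], [677.0, 65.0], [551.0, 80.0]]
top0 [263, 151, 17, 17, 226] ztop 0.034 topctr [0.6736, 0.1483, 0.0323] ext [0.036, 0.036, 0.008]
top0 [164, 186, 46, 72, 2332] ztop 0.075 topctr [0.5511, 0.3281, 0.0754] ext [0.091, 0.08, 0.013]
top0 [325, 249, 30, 33, 329] ztop 0.082 topctr [0.4345, -0.0031, 0.0814] ext [0.063, 0.06, 0.01]
top0 [396, 267, 24, 22, 223] ztop 0.062 topctr [0.4121, -0.1482, 0.0608] ext [0.042, 0.043, 0.009]
top0 [250, 268, 18, 19, 122] ztop 0.028 topctr [0.4099, 0.1681, 0.0277] ext [0.037, 0.037, 0.011]
top0 [143, 282, 28, 23, 512] ztop 0.068 topctr [0.373, 0.3801, 0.0673] ext [0.041, 0.043, 0.01]
top0 [186, 296, 26, 23, 482] ztop 0.069 topctr [0.3456, 0.2904, 0.0671] ext [0.041, 0.042, 0.009]
top0 [464, 309, 15, 15, 163] ztop 0.048 to
[... 161 characters left out ...]
ne0 [251, 172, 23, 28, 518] ztop 0.060 topctr [0.4115, -0.1475, 0.0578] ext [0.044, 0.044, 0.008]
scene0 [298, 193, 33, 45, 1251] ztop 0.080 topctr [0.4354, -0.0027, 0.0776] ext [0.063, 0.062, 0.008]
scene0 [461, 233, 32, 36, 841] ztop 0.067 topctr [0.3453, 0.2914, 0.0645] ext [0.044, 0.042, 0.008]
scene0 [388, 244, 22, 19, 199] ztop 0.026 topctr [0.4119, 0.1691, 0.0235] ext [0.039, 0.039, 0.007]
scene0 [504, 264, 36, 38, 982] ztop 0.067 topctr [0.3747, 0.3811, 0.0643] ext [0.044, 0.043, 0.007]
scene0 [423, 288, 59, 90, 3846] ztop 0.076 topctr [0.5626, 0.3315, 0.0745] ext [0.074, 0.075, 0.009]
scene0 [300, 343, 24, 25, 463] ztop 0.031 topctr [0.6744, 0.1494, 0.0292] ext [0.037, 0.037, 0.007]
```

View pics/c1.png

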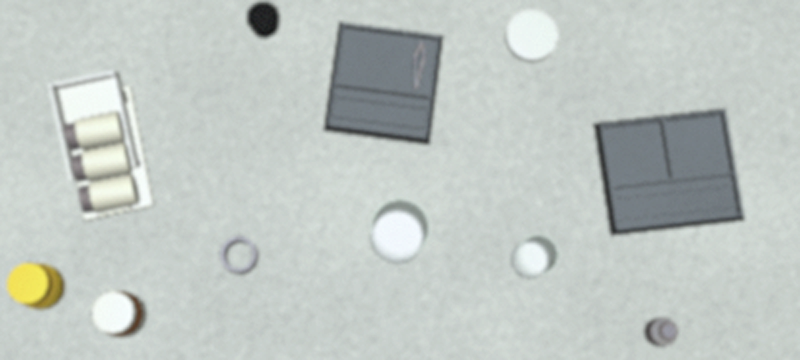

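The crop confirms the choices: amber/white jar at crop (117,313), ring (240,255), small beaker (533,257). In both trays the cradle faces the robot (tray +x is about world +x), and the tweezers slot is on -y. Next comes a finer fit of the trays and dispenser.

```bash
cat > fit.py <<'E'
from h import *
from scipy.optimize import minimize, least_squares
D={n:load(n+"0") for n in("top","scene")}
def sil(p,c,lx,ly,h):
    x,y,a=p; C,S=np.cos(a),np.sin(a); pts=[]
    for i in(-1,1):
        for j in(-1,1):
            for z in(0,h):
                X=i*lx/2;Y=j*ly/2; pts.append(proj(c,[x+C*X-S*Y,y+S*X+C*Y,z]))
    hull=cv2.convexHull(np.array(pts,np.float32))
    m=np.zeros((480*1,640),np.uint8); return m,hull
def cost(p,lx,ly,h,masks):
    s=0
    for n,c in D.items():
        m,hl=sil(p,c,lx,ly,h); big=np.zeros((1920,2560),np.uint8)
        cv2.fillConvexPoly(big,np.round((hl*4+1.5)*16).astype(np.int32),255,shift=4)
        a=cv2.resize(big,(640,480),interpolation=cv2.INTER_AREA)/255.; s+=np.abs(a-masks[n]).sum()/masks[n].sum()
    return s
for nm,p0,(lx,ly,h) in(("L",(.511,-.301,.13),(.119,.141,.014)),("S",(.607,.013,-.12),(.119,.111,.014))):
    masks={}
    for n,c in D.items():
        u,v=proj(c,[p0[0],p0[1],0.01]); g=c["col"].mean(-1); hsel=np.zeros_like(g)
        R=75; sl=np.s_[max(0,int(v)-R):int(v)+R,max(0,int(u)-R):int(u)+R]
        _,hl=sil(p0,c,lx+.03,ly+.03,h+.005); cv2.fillConvexPoly(hsel,np.round(hl).astype(np.int32),1)
        d=g[hsel>0]; lo=np.percentile(d,30); hi=np.percentile(d,97); masks[n]=np.clip((hi-g)/(hi-lo)*1.0,0,1)*hsel; masks[n]=(g<(.45*hi+.55*lo))*hsel
    r=minimize(cost,p0,(lx,ly,h,masks),method="Nelder-Mead",options=dict(initial_simplex=np.array(p0)+np.array([[0,0,0],[.006,0,0],[0,.006,0],[0,0,.05]]),maxiter=150))
    print(nm,r.x.round(4),r.fun)
# dispenser: cylinders
for n in("top","scene"):
    P=D[n]["W"].reshape(-1,3); P=P[np.isfinite(P).all(1)&(P[:,2]>.045)&(P[:,2]<.08)&(np.hypot(P[:,0]-.54,P[:,1]-.32)<.11)]
    def loc(p,P):
        q=P[:,:2]-p[:2]; C,S=np.cos(p[2]),np.sin(p[2]); return np.c_[q[:,0]*C+q[:,1]*S,-q[:,0]*S+q[:,1]*C,P[:,2]]
    p=np.array([.55,.325,.2])
    def res(p,P): 
        l=loc(p,P); return np.min([abs(np.hypot(l[:,0]+.053-.034*i,l[:,2]-.043-.006*i)-.017) for i in range(3)],0)
    for k in range(3):
        r=least_squares(res,p,loss="soft_l1",f_scale=.002,args=(P,)); p=r.x
        l=loc(p,P); 
    m=(l[:,0]>-.068)&(l[:,0]<-.040)&(l[:,2]>.048)
    print(n,p.round(4),len(P),"v1 y", np.percentile(l[m,1],[1,99]).round(4),"res",np.median(res(p,P)))
    q=np.percentile(l[m,1],[1,99]).mean(); C,S=np.cos(p[2]),np.sin(p[2])
    print(" vial1 xy",(p[0]-.053*C-q*S).round(4),(p[1]-.053*S+q*C).round(4))
from workcell import tip_reach
try: print(tip_reach())
except Exception as e: print(tip_reach,e)
E
python3 fit.py
```

```text
L [ 0.514  -0.2999  0.1311] 0.12318686402772523
S [ 0.6094  0.0159 -0.1189] 0.16139335257122484
top [ 1.712   1.5799 -0.7448] 1891 v1 y [-1.7982 -1.7077] res 0.0038134175778081376
 vial1 xy 0.4849 0.327
scene [ 2.0029  1.6941 -0.8098] 3232 v1 y [-2.079  -1.9834] res 0.004113134503596877
 vial1 xy 0.4955 0.3317
0.011 'float' object is not callable
```

```bash
cat > fit2.py <<'E'
from h import *
from scipy.optimize import differential_evolution
def loc(p,P):
    q=P[:,:2]-p[:2]; C,S=np.cos(p[2]),np.sin(p[2]); return np.c_[q[:,0]*C+q[:,1]*S,-q[:,0]*S+q[:,1]*C,P[:,2]]
for n in("top0","scene0"):
    P=load(n)["W"].reshape(-1,3); P=P[np.isfinite(P).all(1)&(P[:,2]>.045)&(P[:,2]<.075)&(np.hypot(P[:,0]-.54,P[:,1]-.32)<.11)]
    def f(p):
        l=loc(p,P); d=np.min([abs(np.hypot(l[:,0]+.053-.034*i,l[:,2]-p[3]-.006*i)-np.where(l[:,1]>.017,.0145,.017)) for i in range(3)],0)
        d[abs(l[:,1])>.0295]=.01; return np.minimum(d/.003,1).sum()/len(P)
    r=differential_evolution(f,[(.5,.6),(.28,.37),(.08,.4),(.035,.05)],seed=1,tol=1e-8)
    p=r.x;C,S=np.cos(p[2]),np.sin(p[2]); l=loc(p,P)
    print(n,p.round(4),r.fun,"vial1",(p[0]-.053*C).round(4),(p[1]-.053*S).round(4))
    for i in range(3):
        m=(abs(l[:,0]+.053-.034*i)<.008)&(abs(l[:,1])<.06); print(i,np.percentile(l[m,1],[1,50,99]).round(4),np.percentile(l[m,2],98))
E
python3 fit2.py
```

```text
top0 [0.5223 0.318  0.23   0.0421] 0.6216305885483523 vial1 0.4707 0.3059
0 [-0.0291 -0.0006  0.0286] 0.06274192589665799
1 [-0.0354 -0.0012  0.0354] 0.06835281783775474
2 [-0.0352 -0.0027  0.035 ] 0.07399542611199052
scene0 [0.5216 0.3184 0.2334 0.0421] 0.5536405013948976 vial1 0.4701 0.3061
0 [-0.0285  0.001   0.0291] 0.06052354471252154
1 [-0.0349  0.0006  0.0352] 0.06671783478725411
2 [-0.035   0.0014  0.035 ] 0.07234394741833913
```

```bash
cat >> h.py <<'E'
from scipy.spatial.transform import Rotation as Ro
def go(*T):
    o=get_obs(); R=Ro.from_quat(o["ee_rot"]); p=o["position"]
    print("t %.2f pos"%o["clock"],p.round(4),"w %.3f f %.1f"%(o["grip_width"]*85,o["grasp_force"]))
    for x,y,z,a in T:
        G=Ro.from_euler("z",a)*Ro.from_euler("x",np.pi)
        print("  d",R.inv().apply(np.array([x,y,z])-p).round(4).tolist()," turn",(R.inv()*G).as_rotvec().round(4).tolist())
def tr(k,lx,ly):
    x,y,a={"L":(.514,-.2999,.1311),"S":(.6094,.0159,-.1189),"D":(.522,.3182,.232)}[k]
    return x+np.cos(a)*lx-np.sin(a)*ly,y+np.sin(a)*lx+np.cos(a)*ly,a
E
python3 - <<'E'
from h import *
go((.46,-.3,.25,.131),(.46,-.05,.22,.131),(.4115,.1686,.16,.131),(.4115,.1686,.025,.131))
for k in(("L",23.5,34.5),("L",23.5,-34.5),("L",-34.5,0),("S",23.5,18),("S",-34.5,0),("D",-53,0)): print(k,np.round(tr(k[0],k[1]/1e3,k[2]/1e3),4))
E
```

```text
t 0.10 pos [ 0.2205 -0.5845  0.2416] w 85.119 f 0.0
  d [0.3245, -0.1817, -0.0082]  turn [-0.0012, 0.0002, 0.2297]
  d [0.4127, -0.4155, 0.0221]  turn [-0.0012, 0.0002, 0.2297]
  d [0.4445, -0.6371, 0.0824]  turn [-0.0012, 0.0002, 0.2297]
  d [0.4445, -0.637, 0.2174]  turn [-0.0012, 0.0002, 0.2297]
('L', 23.5, 34.5) [ 0.5328 -0.2626  0.1311]
('L', 23.5, -34.5) [ 0.5418 -0.331   0.1311]
('L', -34.5, 0) [ 0.4798 -0.3044  0.1311]
('S', 23.5, 18) [ 0.6349  0.031  -0.1189]
('S', -34.5, 0) [ 0.5751  0.02   -0.1189]
('D', -53, 0) [0.4704 0.306  0.232 ]
```

Units first: shifts go in shares of 0.75 m and turns go in shares of 2 rad. So -0.637 m is -0.8493, 0.444 m is 0.592, 0.23 rad is 0.115.

Request:
move_arm([
  {"delta_pos": [0.4333, -0.2427, -0.0107], "turn": [0, 0, 0.115], "fingers": 0},
  {"delta_pos": [0.4333, -0.2427, -0.0107], "turn": [0, 0, 0.115], "fingers": 0},
  {"delta_pos": [0.4333, -0.2427, -0.0107], "turn": [0, 0, 0.115], "fingers": 0},
  {"delta_pos": [0.4333, -0.2427, -0.0107], "turn": [0, 0, 0.115], "fingers": 0},
  {"delta_pos": [0.4333, -0.2427, -0.0107], "turn": [0, 0, 0.115], "fingers": 0},
  {"delta_pos": [0.4333, -0.2427, -0.0107], "turn": [0, 0, 0.115], "fingers": 0},
  {"delta_pos": [0.5507, -0.5547, 0.0293], "turn": [0, 0, 0.115], "fingers": 0},
  {"delta_pos": [0.5507, -0.5547, 0.0293], "turn": [0, 0, 0.115], "fingers": 0},
  {"delta_pos": [0.5507, -0.5547, 0.0293], "turn": [0, 0, 0.115], "fingers": 0},
  {"delta_pos": [0.5507, -0.5547, 0.0293], "turn": [0, 0, 0.115], "fingers": 0},
  {"delta_pos": [0.592, -0.8493, 0.1093], "turn": [0, 0, 0.115], "fingers": 0},
  {"delta_pos": [0.592, -0.8493, 0.1093], "turn": [0, 0, 0.115], "fingers": 0},
], force=30)

```text
clock: 1.6
position: [0.4331, 0.0681, 0.1877]
ee_rot: [0.998, 0.065, 0.0, 0.0]
ft_force: [1.4, 0.4, 0.2]
grip_width: 0.997
grasp_force: 0.0
```

```bash
python3 -c "
from h import *
go((.4115,.1686,.12,.131),(.4115,.1686,.025,.131))"
```

```text
t 1.60 pos [0.4331 0.0681 0.1877] w 84.749 f 0.0
  d [-0.0084, -0.1025, 0.0676]  turn [0.0004, -0.0003, -0.0003]
  d [-0.0084, -0.1025, 0.1626]  turn [0.0004, -0.0003, -0.0003]
```

In the tool's units: -0.102 m is -0.136, 0.068 m is 0.0907.

Request:
move_arm([
  {"delta_pos": [-0.0107, -0.136, 0.0907], "fingers": 0},
  {"delta_pos": [-0.0107, -0.136, 0.0907], "fingers": 0},
  {"delta_pos": [-0.0107, -0.136, 0.0907], "fingers": 0.0},
  {"delta_pos": [-0.0107, -0.136, 0.0907], "fingers": 0},
  {"delta_pos": [-0.0107, -0.136, 0.0907], "fingers": 0},
])

```text
validation failed for argument at $.pl...
```

```bash
python3 -c "
from h import *
go((.4115,.1686,.12,.131),(.4115,.1686,.025,.131))"
```

```text
t 1.60 pos [0.4331 0.0681 0.1877] w 84.749 f 0.0
  d [-0.0084, -0.1025, 0.0676]  turn [0.0004, -0.0003, -0.0003]
  d [-0.0084, -0.1025, 0.1626]  turn [0.0004, -0.0003, -0.0003]
```

Request:
move_arm([
  {"delta_pos": [-0.0107, -0.136, 0.0907], "turn": [0, 0, 0], "fingers": 0},
  {"delta_pos": [-0.0107, -0.136, 0.0907], "turn": [0, 0, 0], "fingers": 0},
  {"delta_pos": [-0.0107, -0.136, 0.0907], "turn": [0, 0, 0], "fingers": 0},
  {"delta_pos": [-0.0107, -0.136, 0.0907], "turn": [0, 0, 0], "fingers": 0},
  {"delta_pos": [-0.0107, -0.136, 0.0907], "turn": [0, 0, 0], "fingers": 0},
])

```text
clock: 2.22
position: [0.4135, 0.1653, 0.1207]
ee_rot: [0.998, 0.064, 0.001, 0.0]
ft_force: [0.4, -0.1, 0.3]
grip_width: 0.995
grasp_force: 0.0
```

```bash
python3 -c "
from h import *
go((.4115,.1686,.12,.131),(.4115,.1686,.025,.131))"
```

```text
t 2.23 pos [0.4135 0.1653 0.1207] w 84.611 f 0.0
  d [-0.0015, -0.0035, 0.0007]  turn [0.0004, -0.001, -0.0023]
  d [-0.0016, -0.0035, 0.0957]  turn [0.0004, -0.001, -0.0023]
```

In the tool's units: 0.095 m is 0.1267, -0.001 m is -0.0013.

Request:
move_arm([
  {"delta_pos": [-0.0013, -0.0027, 0.0667], "turn": [0, 0, 0], "fingers": 0},
  {"delta_pos": [-0.0013, -0.0027, 0.1267], "turn": [0, 0, 0], "fingers": 0},
  {"delta_pos": [-0.0013, -0.0027, 0.1267], "turn": [0, 0, 0], "fingers": 0},
  {"delta_pos": [-0.0013, -0.0027, 0.1267], "turn": [0, 0, 0], "fingers": 0},
  {"delta_pos": [-0.0013, -0.0027, 0.1267], "turn": [0, 0, 0], "fingers": 1},
  {"delta_pos": [-0.0013, -0.0027, 0.1267], "turn": [0, 0, 0], "fingers": 1},
  {"delta_pos": [-0.0013, -0.0027, 0.1267], "turn": [0, 0, 0], "fingers": 1},
  {"delta_pos": [-0.0013, -0.0027, 0.1267], "turn": [0, 0, 0], "fingers": 1},
  {"delta_pos": [-0.0013, -0.0027, 0.1267], "turn": [0, 0, 0], "fingers": 1},
  {"delta_pos": [-0.0013, -0.0027, 0.1267], "turn": [0, 0, 0], "fingers": 1},
])

```text
clock: 3.48
position: [0.4121, 0.1683, 0.0262]
ee_rot: [0.998, 0.065, 0.001, 0.0]
ft_force: [-2.0, -1.8, 11.6]
grip_width: 0.449
grasp_force: 28.8
```

```bash
python3 -c "
from h import *
go((.4115,.1686,.12,.131))
c=snap('scene','s1'); u,v=map(int,proj(c,[.41,.17,.04]))
cv2.imwrite('pics/s1c.png',cv2.resize(c['color'][v-60:v+40,u-70:u+70,::-1],(700,500),interpolation=cv2.INTER_CUBIC))"
```

```text
t 3.48 pos [0.4121 0.1683 0.0262] w 38.164 f 28.8
  d [-0.0004, -0.0003, -0.0938]  turn [0.0006, -0.0012, -0.0005]
```

View pics/s1c.png

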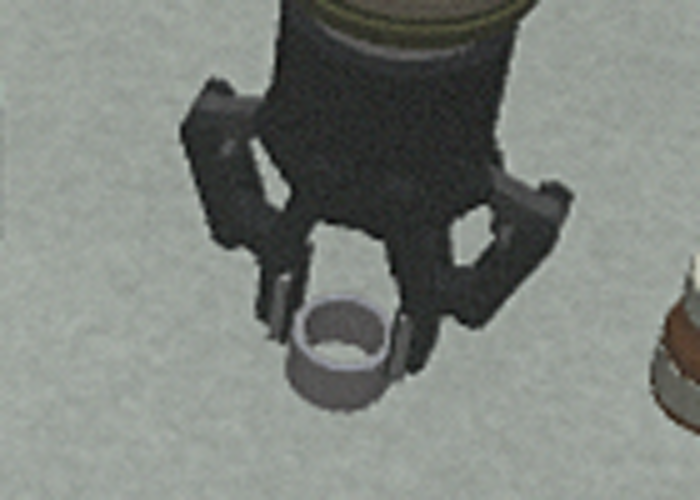

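Crop: the ring is held between the pad tips, with its rim at about (340,330) and the tips halfway down its side. Now lift it and carry it over.

```bash
python3 -c "
from h import *
go((.43,.16,.15,.131),(.5418,-.331,.15,.131))"
```

```text
t 3.52 pos [0.4121 0.1683 0.0262] w 38.123 f 28.8
  d [0.0169, 0.0106, -0.1238]  turn [0.0006, -0.0013, -0.0005]
  d [0.0638, 0.512, -0.1234]  turn [0.0006, -0.0013, -0.0005]
```

In the tool's units: 0.512 m is 0.6827, -0.124 m is -0.1653.

Request:
move_arm([
  {"delta_pos": [0, 0, -0.08], "turn": [0, 0, 0], "fingers": 1},
  {"delta_pos": [0.0227, 0.0147, -0.16], "turn": [0, 0, 0], "fingers": 1},
  {"delta_pos": [0.0853, 0.6827, -0.1653], "turn": [0, 0, 0], "fingers": 1},
  {"delta_pos": [0.0853, 0.6827, -0.1653], "turn": [0, 0, 0], "fingers": 1},
  {"delta_pos": [0.0853, 0.6827, -0.1653], "turn": [0, 0, 0], "fingers": 1},
  {"delta_pos": [0.0853, 0.6827, -0.1653], "turn": [0, 0, 0], "fingers": 1},
  {"delta_pos": [0.0853, 0.6827, -0.1653], "turn": [0, 0, 0], "fingers": 1},
  {"delta_pos": [0.0853, 0.6827, -0.1653], "turn": [0, 0, 0], "fingers": 1},
  {"delta_pos": [0.0853, 0.6827, -0.1653], "turn": [0, 0, 0], "fingers": 1},
  {"delta_pos": [0.0853, 0.6827, -0.1653], "turn": [0, 0, 0], "fingers": 1},
  {"delta_pos": [0.0853, 0.6827, -0.1653], "turn": [0, 0, 0], "fingers": 1},
  {"delta_pos": [0.0853, 0.6827, -0.1653], "turn": [0, 0, 0], "fingers": 1},
])

```text
clock: 5.03
position: [0.5416, -0.3307, 0.149]
ee_rot: [0.998, 0.065, -0.0, -0.0]
ft_force: [0.3, 0.1, -1.3]
grip_width: 0.445
grasp_force: 30.6
```

```bash
python3 -c "
from h import *
go((.5418,-.331,.15,.131),(.5418,-.331,.031,.131))"
```

```text
t 5.03 pos [ 0.5416 -0.3307  0.149 ] w 37.816 f 30.6
  d [0.0001, 0.0004, -0.001]  turn [-0.001, 0.0001, -0.0004]
  d [0.0001, 0.0005, 0.118]  turn [-0.001, 0.0001, -0.0004]
```

In the tool's units: -0.199 m is -0.2653, -0.105 m is -0.14.

Request:
move_arm([
  {"delta_pos": [0, 0, 0.08], "turn": [0, 0, 0], "fingers": 1},
  {"delta_pos": [0, 0, 0.1467], "turn": [0, 0, 0], "fingers": 1},
  {"delta_pos": [0, 0, 0.1567], "turn": [0, 0, 0], "fingers": 1},
  {"delta_pos": [0, 0, 0.1567], "turn": [0, 0, 0], "fingers": 1},
  {"delta_pos": [0, 0, 0.1567], "turn": [0, 0, 0], "fingers": 0.3},
  {"delta_pos": [0, 0, 0.1567], "turn": [0, 0, 0], "fingers": 0.3},
  {"delta_pos": [0, 0, 0.1567], "turn": [0, 0, 0], "fingers": 0.3},
  {"delta_pos": [0, 0, 0.0933], "turn": [0, 0, 0], "fingers": 0.3},
  {"delta_pos": [0, 0, 0], "turn": [0, 0, 0], "fingers": 0},
  {"delta_pos": [-0.0667, -0.12, 0], "turn": [0, 0, 0], "fingers": 0},
  {"delta_pos": [-0.14, -0.2653, 0], "turn": [0, 0, 0], "fingers": 0},
  {"delta_pos": [-0.14, -0.2653, 0], "turn": [0, 0, 0], "fingers": 0},
])

```text
clock: 6.52
position: [0.4321, -0.1769, 0.1489]
ee_rot: [0.998, 0.065, 0.0, 0.0]
ft_force: [-0.2, 1.0, 1.2]
grip_width: 1.001
grasp_force: 0.0
```

```bash
python3 -c "
from h import *
go((.4118,-.1478,.15,.131),(.4118,-.1478,.042,.131))
c=snap('scene','s2'); u,v=map(int,proj(c,[.52,-.3,.01]))
cv2.imwrite('pics/s2c.png',cv2.resize(c['color'][v-60:v+60,u-80:u+80,::-1],(800,600),interpolation=cv2.INTER_CUBIC))"
```

```text
t 6.53 pos [ 0.4321 -0.1769  0.1489] w 85.083 f 0.0
  d [-0.0163, -0.0315, -0.0011]  turn [0.0008, -0.0008, -0.0003]
  d [-0.0164, -0.0316, 0.1069]  turn [0.0008, -0.0008, -0.0003]
```

View pics/s2c.png

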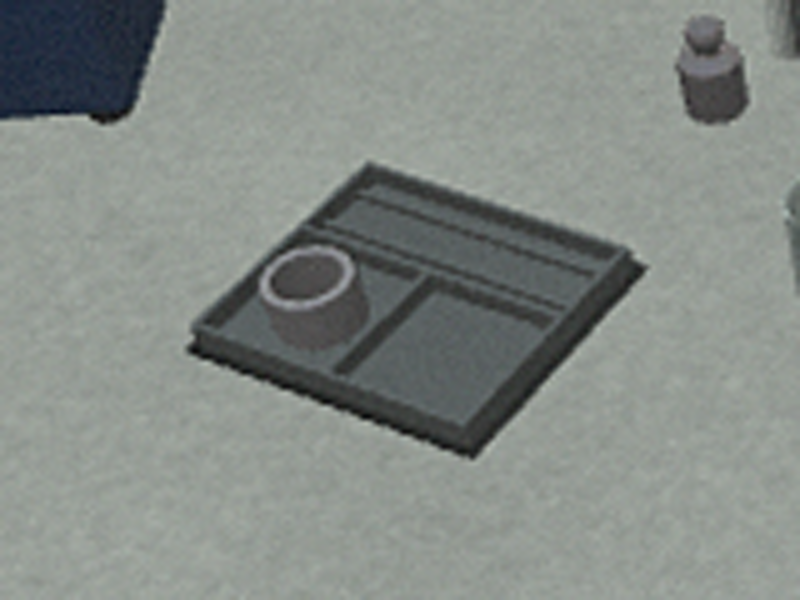

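Crop: the ring stands upright in the -y pocket at (315,300), and the tray matches the fit. Next is the small beaker.

In the tool's units: 0.107 m is 0.1427, 0.05 m is 0.0667.

Request:
move_arm([
  {"delta_pos": [-0.0213, -0.0413, 0], "turn": [0, 0, 0], "fingers": 0},
  {"delta_pos": [-0.0213, -0.0413, 0], "turn": [0, 0, 0], "fingers": 0},
  {"delta_pos": [-0.0213, -0.0413, 0.0667], "turn": [0, 0, 0], "fingers": 0},
  {"delta_pos": [-0.0213, -0.0413, 0.1427], "turn": [0, 0, 0], "fingers": 0},
  {"delta_pos": [-0.0213, -0.0413, 0.1427], "turn": [0, 0, 0], "fingers": 0},
  {"delta_pos": [-0.0213, -0.0413, 0.1427], "turn": [0, 0, 0], "fingers": 0},
  {"delta_pos": [-0.0213, -0.0413, 0.1427], "turn": [0, 0, 0], "fingers": 1},
  {"delta_pos": [-0.0213, -0.0413, 0.1427], "turn": [0, 0, 0], "fingers": 1},
  {"delta_pos": [-0.0213, -0.0413, 0.1427], "turn": [0, 0, 0], "fingers": 1},
  {"delta_pos": [-0.0213, -0.0413, 0.1427], "turn": [0, 0, 0], "fingers": 1},
  {"delta_pos": [-0.0213, -0.0413, 0.1427], "turn": [0, 0, 0], "fingers": 1},
], force=25)

```text
clock: 7.95
position: [0.4141, -0.15, 0.0427]
ee_rot: [0.998, 0.065, 0.001, 0.001]
ft_force: [-0.4, 1.2, 8.2]
grip_width: 0.514
grasp_force: 24.4
```

```bash
python3 -c "
from h import *
go((.4118,-.1478,.17,.131),(.5328,-.2626,.17,.131))"
```

```text
t 7.95 pos [ 0.4141 -0.15    0.0427] w 43.710 f 24.4
  d [-0.0018, -0.0024, -0.1273]  turn [0.0014, -0.0017, -0.0001]
  d [0.1032, 0.1273, -0.1269]  turn [0.0014, -0.0017, -0.0001]
```

In the tool's units: -0.127 m is -0.1693, -0.12 m is -0.16.

Request:
move_arm([
  {"delta_pos": [0, 0, -0.08], "turn": [0, 0, 0], "fingers": 1},
  {"delta_pos": [0, 0, -0.16], "turn": [0, 0, 0], "fingers": 1},
  {"delta_pos": [0.0667, 0.08, -0.1693], "turn": [0, 0, 0], "fingers": 1},
  {"delta_pos": [0.1387, 0.1693, -0.1693], "turn": [0, 0, 0], "fingers": 1},
  {"delta_pos": [0.1387, 0.1693, -0.1693], "turn": [0, 0, 0], "fingers": 1},
  {"delta_pos": [0.1387, 0.1693, -0.1693], "turn": [0, 0, 0], "fingers": 1},
  {"delta_pos": [0.1387, 0.1693, -0.1693], "turn": [0, 0, 0], "fingers": 1},
  {"delta_pos": [0.1387, 0.1693, -0.1693], "turn": [0, 0, 0], "fingers": 1},
])

```text
clock: 8.95
position: [0.5325, -0.2613, 0.1689]
ee_rot: [0.998, 0.066, 0.0, 0.0]
ft_force: [1.1, -0.0, -0.8]
grip_width: 0.511
grasp_force: 26.2
```

```bash
python3 -c "
from h import *
go((.5345,-.2622,.17,.131),(.5345,-.2622,.047,.131),(.52,-.1,.2,.131),(.4704,.306,.17,.232))"
```

```text
t 8.95 pos [ 0.5325 -0.2613  0.1689] w 43.473 f 26.2
  d [0.0018, 0.0011, -0.0011]  turn [0.0003, -0.0, 0.0006]
  d [0.0018, 0.0011, 0.1219]  turn [0.0003, -0.0, 0.0006]
  d [0.0088, -0.1616, -0.0312]  turn [0.0003, -0.0, 0.0006]
  d [0.0129, -0.5706, -0.0013]  turn [0.0003, -0.0, -0.1004]
```

Lower to just above the floor (0.047), release and rise, then head for the dispenser.

In the tool's units: -0.16 m is -0.2133, 0.1215 m is 0.162.

Request:
move_arm([
  {"delta_pos": [0.0027, 0.0013, 0.08], "turn": [0, 0, 0], "fingers": 1},
  {"delta_pos": [0.0027, 0.0013, 0.1533], "turn": [0, 0, 0], "fingers": 1},
  {"delta_pos": [0.0027, 0.0013, 0.162], "turn": [0, 0, 0], "fingers": 1},
  {"delta_pos": [0.0027, 0.0013, 0.162], "turn": [0, 0, 0], "fingers": 1},
  {"delta_pos": [0.0027, 0.0013, 0.162], "turn": [0, 0, 0], "fingers": 0.3},
  {"delta_pos": [0.0027, 0.0013, 0.162], "turn": [0, 0, 0], "fingers": 0.3},
  {"delta_pos": [0.0027, 0.0013, 0.162], "turn": [0, 0, 0], "fingers": 0.3},
  {"delta_pos": [0.0027, 0.0013, 0.08], "turn": [0, 0, 0], "fingers": 0.3},
  {"delta_pos": [0.0027, 0.0013, 0], "turn": [0, 0, 0], "fingers": 0.3},
  {"delta_pos": [0.0107, -0.2133, -0.04], "turn": [0, 0, 0], "fingers": 0},
  {"delta_pos": [0.0107, -0.2133, -0.04], "turn": [0, 0, 0], "fingers": 0},
  {"delta_pos": [0.0107, -0.2133, -0.04], "turn": [0, 0, 0], "fingers": 0},
])

```text
clock: 10.45
position: [0.5198, -0.0992, 0.1997]
ee_rot: [0.998, 0.067, 0.001, 0.0]
ft_force: [0.2, -0.2, -0.8]
grip_width: 1.0
grasp_force: 0.0
```

```bash
python3 -c "
from h import *
go((.4704,.306,.17,.232),(.4704,.306,.046,.232))
c=snap('scene','s3'); u,v=map(int,proj(c,[.52,-.3,.01]))
cv2.imwrite('pics/s3c.png',cv2.resize(c['color'][v-60:v+60,u-80:u+80,::-1],(640,480),interpolation=cv2.INTER_CUBIC))"
```

```text
t 10.45 pos [ 0.5198 -0.0992  0.1997] w 84.997 f 0.0
  d [0.0049, -0.4082, 0.0295]  turn [0.0006, -0.0013, -0.0984]
  d [0.0048, -0.4082, 0.1535]  turn [0.0006, -0.0013, -0.0984]
```

View pics/s3c.png

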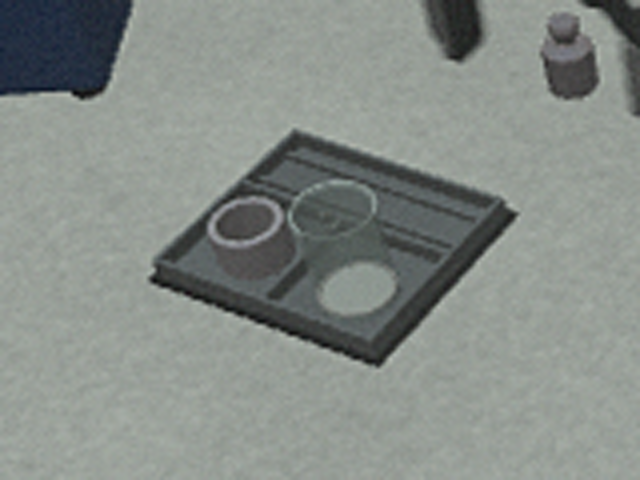

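Crop: the beaker stands upright in the +y pocket, with its base at (358,290). Now hover over the lowest vial.

In the tool's units: -0.408 m is -0.544, 0.03 m is 0.04, -0.098 rad is -0.049.

Request:
move_arm([
  {"delta_pos": [0.0067, -0.544, 0.04], "turn": [0, 0, -0.049], "fingers": 0},
  {"delta_pos": [0.0067, -0.544, 0.04], "turn": [0, 0, -0.049], "fingers": 0},
  {"delta_pos": [0.0067, -0.544, 0.04], "turn": [0, 0, -0.049], "fingers": 0},
  {"delta_pos": [0.0067, -0.544, 0.04], "turn": [0, 0, -0.049], "fingers": 0},
  {"delta_pos": [0.0067, -0.544, 0.04], "turn": [0, 0, -0.049], "fingers": 0},
  {"delta_pos": [0.0067, -0.544, 0.04], "turn": [0, 0, -0.049], "fingers": 0},
  {"delta_pos": [0.0067, -0.544, 0.04], "turn": [0, 0, -0.049], "fingers": 0},
  {"delta_pos": [0.0067, -0.544, 0.04], "turn": [0, 0, -0.049], "fingers": 0},
  {"delta_pos": [0.0067, -0.544, 0.04], "turn": [0, 0, -0.049], "fingers": 0},
  {"delta_pos": [0.0067, -0.544, 0.04], "turn": [0, 0, -0.049], "fingers": 0},
  {"delta_pos": [0.0067, -0.544, 0.04], "turn": [0, 0, -0.049], "fingers": 0},
])

```text
clock: 11.88
position: [0.4723, 0.3017, 0.1686]
ee_rot: [0.994, 0.113, 0.0, 0.0]
ft_force: [-0.6, -0.9, -0.9]
grip_width: 0.999
grasp_force: 0.0
```

```bash
python3 -c "
from h import *
go((.4704,.306,.17,.232),(.4704,.306,.045,.232))"
```

```text
t 11.88 pos [0.4723 0.3017 0.1686] w 84.888 f 0.0
  d [-0.0008, -0.0046, -0.0014]  turn [0.0006, -0.0004, -0.005]
  d [-0.0009, -0.0047, 0.1236]  turn [0.0006, -0.0004, -0.005]
```

In the tool's units: 0.1235 m is 0.1647, -0.003 m is -0.004, -0.004 rad is -0.002.

Request:
move_arm([
  {"delta_pos": [-0.0013, -0.004, 0], "turn": [0, 0, -0.002], "fingers": 0},
  {"delta_pos": [-0.0013, -0.004, 0.0667], "turn": [0, 0, -0.002], "fingers": 0},
  {"delta_pos": [-0.0013, -0.004, 0.1333], "turn": [0, 0, -0.002], "fingers": 0},
  {"delta_pos": [-0.0013, -0.004, 0.1647], "turn": [0, 0, -0.002], "fingers": 0},
  {"delta_pos": [-0.0013, -0.004, 0.1647], "turn": [0, 0, -0.002], "fingers": 0},
  {"delta_pos": [-0.0013, -0.004, 0.1647], "turn": [0, 0, -0.002], "fingers": 0},
  {"delta_pos": [-0.0013, -0.004, 0.1647], "turn": [0, 0, -0.002], "fingers": 1},
  {"delta_pos": [-0.0013, -0.004, 0.1647], "turn": [0, 0, -0.002], "fingers": 1},
  {"delta_pos": [-0.0013, -0.004, 0.1647], "turn": [0, 0, -0.002], "fingers": 1},
  {"delta_pos": [-0.0013, -0.004, 0.1647], "turn": [0, 0, -0.002], "fingers": 1},
  {"delta_pos": [-0.0013, -0.004, 0.1647], "turn": [0, 0, -0.002], "fingers": 1},
], force=30)

```text
clock: 13.25
position: [0.4707, 0.3057, 0.0463]
ee_rot: [0.993, 0.116, 0.001, -0.0]
ft_force: [-1.4, -0.6, 6.7]
grip_width: 0.671
grasp_force: 30.8
```

```bash
python3 -c "
from h import *
go((.4704,.306,.045,.232),(.4704,.306,.17,.232),(.5751,.02,.17,-.119))"
```

```text
t 13.25 pos [0.4707 0.3057 0.0463] w 57.001 f 30.8
  d [-0.0002, -0.0004, 0.0013]  turn [0.0001, -0.0018, 0.0006]
  d [-0.0, -0.0003, -0.1237]  turn [0.0001, -0.0018, 0.0006]
  d [0.0359, 0.3021, -0.1236]  turn [-0.0002, -0.0018, 0.3516]
```

In the tool's units: 0.302 m is 0.4027, -0.02 m is -0.0267, 0.352 rad is 0.176.

Request:
move_arm([
  {"delta_pos": [0, 0, -0.0267], "turn": [0, 0, 0], "fingers": 1},
  {"delta_pos": [0, 0, -0.08], "turn": [0, 0, 0], "fingers": 1},
  {"delta_pos": [0, 0, -0.1653], "turn": [0, 0, 0], "fingers": 1},
  {"delta_pos": [0, 0, -0.1653], "turn": [0, 0, 0], "fingers": 1},
  {"delta_pos": [0.048, 0.4027, -0.1653], "turn": [0, 0, 0.176], "fingers": 1},
  {"delta_pos": [0.048, 0.4027, -0.1653], "turn": [0, 0, 0.176], "fingers": 1},
  {"delta_pos": [0.048, 0.4027, -0.1653], "turn": [0, 0, 0.176], "fingers": 1},
  {"delta_pos": [0.048, 0.4027, -0.1653], "turn": [0, 0, 0.176], "fingers": 1},
  {"delta_pos": [0.048, 0.4027, -0.1653], "turn": [0, 0, 0.176], "fingers": 1},
  {"delta_pos": [0.048, 0.4027, -0.1653], "turn": [0, 0, 0.176], "fingers": 1},
  {"delta_pos": [0.048, 0.4027, -0.1653], "turn": [0, 0, 0.176], "fingers": 1},
  {"delta_pos": [0.048, 0.4027, -0.1653], "turn": [0, 0, 0.176], "fingers": 1},
])

```text
clock: 14.75
position: [0.5744, 0.0216, 0.1692]
ee_rot: [0.998, -0.058, 0.0, -0.0]
ft_force: [0.6, -0.1, -1.3]
grip_width: 0.671
grasp_force: 33.3
```

```bash
python3 -c "
from h import *
go((.5751,.02,.17,-.119),(.5751,.02,.0265,-.119))
c=snap('scene','s4')
cv2.imwrite('pics/s4.png',cv2.resize(c['color'][150:400,180:500,::-1],(768,600),interpolation=cv2.INTER_CUBIC))"
```

```text
t 14.75 pos [0.5744 0.0216 0.1692] w 57.000 f 33.3
  d [0.0009, 0.0015, -0.0008]  turn [-0.0003, -0.0001, 0.0022]
  d [0.0009, 0.0015, 0.1427]  turn [-0.0003, -0.0001, 0.0022]
```

View pics/s4.png

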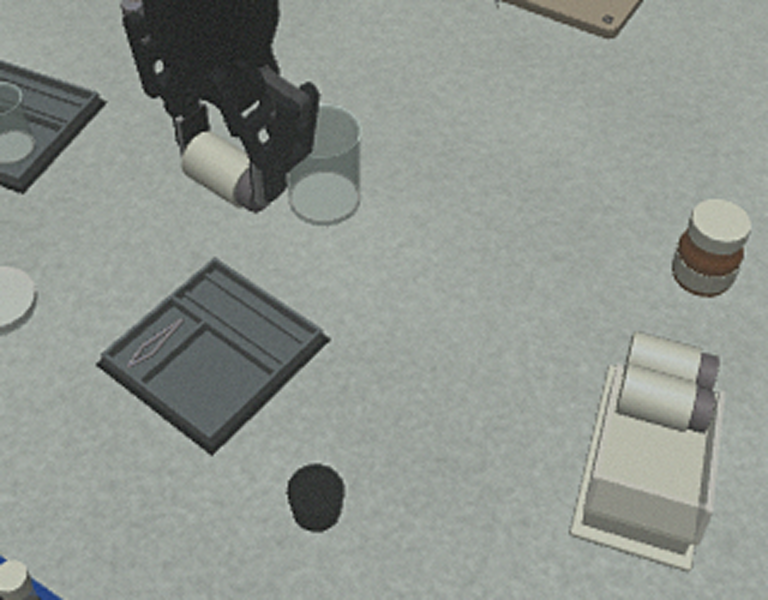

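The vial is level in the jaws at (220,170), and the other two have rolled down one place. Lay it in the cradle.

In the tool's units: 0.143 m is 0.1907, 0.135 m is 0.18.

Request:
move_arm([
  {"delta_pos": [0.0013, 0.0013, 0.08], "turn": [0, 0, 0], "fingers": 1},
  {"delta_pos": [0.0013, 0.0013, 0.1467], "turn": [0, 0, 0], "fingers": 1},
  {"delta_pos": [0.0013, 0.0013, 0.18], "turn": [0, 0, 0], "fingers": 1},
  {"delta_pos": [0.0013, 0.0013, 0.1907], "turn": [0, 0, 0], "fingers": 1},
  {"delta_pos": [0.0013, 0.0013, 0.1907], "turn": [0, 0, 0], "fingers": 1},
  {"delta_pos": [0.0013, 0.0013, 0.1907], "turn": [0, 0, 0], "fingers": 1},
  {"delta_pos": [0.0013, 0.0013, 0.1907], "turn": [0, 0, 0], "fingers": 0.2},
  {"delta_pos": [0.0013, 0.0013, 0.1907], "turn": [0, 0, 0], "fingers": 0.2},
  {"delta_pos": [0.0013, 0.0013, 0.1907], "turn": [0, 0, 0], "fingers": 0.2},
  {"delta_pos": [0.0013, 0.0013, 0.16], "turn": [0, 0, 0], "fingers": 0.2},
  {"delta_pos": [0.0013, 0.0013, 0.08], "turn": [0, 0, 0], "fingers": 0.2},
  {"delta_pos": [0.0013, 0.0013, 0], "turn": [0, 0, 0], "fingers": 0},
])

```text
clock: 16.3
position: [0.5752, 0.0188, 0.1705]
ee_rot: [0.998, -0.06, -0.0, -0.0]
ft_force: [1.0, 0.0, 0.7]
grip_width: 0.982
grasp_force: 0.0
```

In the tool's units: -0.272 m is -0.3627, -0.138 m is -0.184, -0.351 rad is -0.1755.

Request:
move_arm([
  {"delta_pos": [-0.184, -0.3627, 0], "turn": [0, 0, -0.1755], "fingers": 0},
  {"delta_pos": [-0.184, -0.3627, 0], "turn": [0, 0, -0.1755], "fingers": 0},
  {"delta_pos": [-0.184, -0.3627, 0], "turn": [0, 0, -0.1755], "fingers": 0},
  {"delta_pos": [-0.184, -0.3627, 0], "turn": [0, 0, -0.1755], "fingers": 0},
  {"delta_pos": [-0.184, -0.3627, 0], "turn": [0, 0, -0.1755], "fingers": 0},
  {"delta_pos": [-0.184, -0.3627, 0], "turn": [0, 0, -0.1755], "fingers": 0},
  {"delta_pos": [-0.184, -0.3627, 0], "turn": [0, 0, -0.1755], "fingers": 0},
  {"delta_pos": [-0.184, -0.3627, 0], "turn": [0, 0, -0.1755], "fingers": 0},
  {"delta_pos": [-0.184, -0.3627, 0], "turn": [0, 0, -0.1755], "fingers": 0},
])

```text
clock: 17.42
position: [0.4717, 0.3041, 0.169]
ee_rot: [0.993, 0.115, 0.0, 0.0]
ft_force: [-0.1, -0.0, 0.4]
grip_width: 0.996
grasp_force: 0.0
```

```bash
python3 -c "
from h import *
go((.4704,.306,.17,.232),(.4704,.306,.045,.232))
c=snap('scene','s5')
cv2.imwrite('pics/s5.png',cv2.resize(c['color'][200:350,200:320,::-1],(480,600),interpolation=cv2.INTER_CUBIC))"
```

```text
t 17.43 pos [0.4717 0.3041 0.169 ] w 84.623 f 0.0
  d [-0.0008, -0.0021, -0.001]  turn [0.0005, -0.0001, -0.0023]
  d [-0.0008, -0.0022, 0.124]  turn [0.0005, -0.0001, -0.0023]
```

View pics/s5.png

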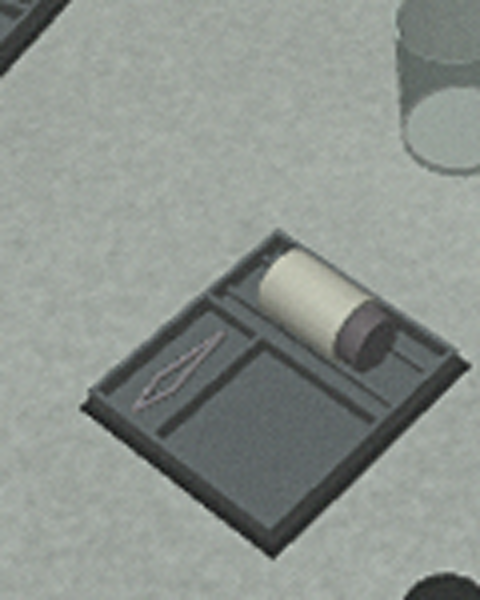

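Crop: the first vial lies between the ribs of the small tray at (325,310), along the cradle. Draw the second.

In the tool's units: 0.123 m is 0.164, -0.001 m is -0.0013, -0.002 rad is -0.001.

Request:
move_arm([
  {"delta_pos": [-0.0013, -0.0013, 0], "turn": [0, 0, -0.001], "fingers": 0},
  {"delta_pos": [-0.0013, -0.0013, 0.0667], "turn": [0, 0, -0.001], "fingers": 0},
  {"delta_pos": [-0.0013, -0.0013, 0.1333], "turn": [0, 0, -0.001], "fingers": 0},
  {"delta_pos": [-0.0013, -0.0013, 0.164], "turn": [0, 0, -0.001], "fingers": 0},
  {"delta_pos": [-0.0013, -0.0013, 0.164], "turn": [0, 0, -0.001], "fingers": 0},
  {"delta_pos": [-0.0013, -0.0013, 0.164], "turn": [0, 0, -0.001], "fingers": 0},
  {"delta_pos": [-0.0013, -0.0013, 0.164], "turn": [0, 0, -0.001], "fingers": 1},
  {"delta_pos": [-0.0013, -0.0013, 0.164], "turn": [0, 0, -0.001], "fingers": 1},
  {"delta_pos": [-0.0013, -0.0013, 0.164], "turn": [0, 0, -0.001], "fingers": 1},
  {"delta_pos": [-0.0013, -0.0013, 0.164], "turn": [0, 0, -0.001], "fingers": 1},
  {"delta_pos": [-0.0013, -0.0013, 0.164], "turn": [0, 0, -0.001], "fingers": 1},
])

```text
clock: 18.85
position: [0.4704, 0.3063, 0.0473]
ee_rot: [0.993, 0.117, 0.001, -0.0]
ft_force: [-1.0, -1.9, 6.3]
grip_width: 0.671
grasp_force: 30.9
```

```bash
python3 -c "
from h import *
go((.4704,.306,.18,.232),(.53,0,.18,.131),(.4798,-.3044,.18,.131))"
```

```text
t 18.85 pos [0.4704 0.3063 0.0473] w 57.029 f 30.9
  d [0.0002, 0.0003, -0.1327]  turn [0.0, -0.0018, 0.0016]
  d [-0.0127, 0.3118, -0.1328]  turn [-0.0001, -0.0018, 0.1026]
  d [-0.132, 0.5963, -0.133]  turn [-0.0001, -0.0018, 0.1026]
```

In the tool's units: 0.596 m is 0.7947, -0.133 m is -0.1773, 0.103 rad is 0.0515.

Request:
move_arm([
  {"delta_pos": [0, 0, -0.0267], "turn": [0, 0, 0], "fingers": 1},
  {"delta_pos": [0, 0, -0.08], "turn": [0, 0, 0], "fingers": 1},
  {"delta_pos": [0, 0, -0.16], "turn": [0, 0, 0], "fingers": 1},
  {"delta_pos": [0, 0, -0.1773], "turn": [0, 0, 0], "fingers": 1},
  {"delta_pos": [-0.0173, 0.416, -0.1773], "turn": [0, 0, 0.0515], "fingers": 1},
  {"delta_pos": [-0.0173, 0.416, -0.1773], "turn": [0, 0, 0.0515], "fingers": 1},
  {"delta_pos": [-0.0173, 0.416, -0.1773], "turn": [0, 0, 0.0515], "fingers": 1},
  {"delta_pos": [-0.0173, 0.416, -0.1773], "turn": [0, 0, 0.0515], "fingers": 1},
  {"delta_pos": [-0.0173, 0.416, -0.1773], "turn": [0, 0, 0.0515], "fingers": 1},
  {"delta_pos": [-0.176, 0.7947, -0.1773], "turn": [0, 0, 0.0515], "fingers": 1},
  {"delta_pos": [-0.176, 0.7947, -0.1773], "turn": [0, 0, 0.0515], "fingers": 1},
  {"delta_pos": [-0.176, 0.7947, -0.1773], "turn": [0, 0, 0.0515], "fingers": 1},
])

```text
clock: 20.35
position: [0.4983, -0.1873, 0.1797]
ee_rot: [0.998, 0.066, 0.0, 0.0]
ft_force: [0.8, -0.2, -0.8]
grip_width: 0.671
grasp_force: 33.3
```

```bash
python3 -c "
from h import *
go((.4798,-.3044,.18,.131))"
```

```text
t 20.35 pos [ 0.4983 -0.1873  0.1797] w 57.060 f 33.3
  d [-0.0336, 0.1137, -0.0003]  turn [0.0003, -0.0005, 0.0001]
```

In the tool's units: 0.113 m is 0.1507, -0.034 m is -0.0453.

Request:
move_arm([
  {"delta_pos": [-0.0453, 0.1507, 0], "turn": [0, 0, 0], "fingers": 1},
  {"delta_pos": [-0.0453, 0.1507, 0], "turn": [0, 0, 0], "fingers": 1},
  {"delta_pos": [-0.0453, 0.1507, 0], "turn": [0, 0, 0], "fingers": 1},
  {"delta_pos": [-0.0453, 0.1507, 0], "turn": [0, 0, 0], "fingers": 1},
  {"delta_pos": [-0.0453, 0.1507, 0], "turn": [0, 0, 0], "fingers": 1},
  {"delta_pos": [-0.0453, 0.1507, 0], "turn": [0, 0, 0], "fingers": 1},
])

```text
clock: 21.1
position: [0.4804, -0.3009, 0.1792]
ee_rot: [0.998, 0.066, 0.0, 0.0]
ft_force: [1.2, -0.0, -0.6]
grip_width: 0.672
grasp_force: 33.3
```

```bash
python3 -c "
from h import *
go((.4798,-.3044,.18,.131),(.4798,-.3044,.027,.131))"
```

```text
t 21.10 pos [ 0.4804 -0.3009  0.1792] w 57.139 f 33.3
  d [-0.001, 0.0034, -0.0008]  turn [0.0001, -0.0002, 0.0016]
  d [-0.0011, 0.0034, 0.1522]  turn [0.0001, -0.0002, 0.0016]
```

In the tool's units: 0.1525 m is 0.2033, -0.001 m is -0.0013.

Request:
move_arm([
  {"delta_pos": [-0.0013, 0.0027, 0.08], "turn": [0, 0, 0], "fingers": 1},
  {"delta_pos": [-0.0013, 0.0027, 0.1533], "turn": [0, 0, 0], "fingers": 1},
  {"delta_pos": [-0.0013, 0.0027, 0.1933], "turn": [0, 0, 0], "fingers": 1},
  {"delta_pos": [-0.0013, 0.0027, 0.2033], "turn": [0, 0, 0], "fingers": 1},
  {"delta_pos": [-0.0013, 0.0027, 0.2033], "turn": [0, 0, 0], "fingers": 1},
  {"delta_pos": [-0.0013, 0.0027, 0.2033], "turn": [0, 0, 0], "fingers": 1},
  {"delta_pos": [-0.0013, 0.0027, 0.2033], "turn": [0, 0, 0], "fingers": 0.2},
  {"delta_pos": [-0.0013, 0.0027, 0.2033], "turn": [0, 0, 0], "fingers": 0.2},
  {"delta_pos": [-0.0013, 0.0027, 0.2033], "turn": [0, 0, 0], "fingers": 0.2},
  {"delta_pos": [-0.0013, 0.0027, 0.1733], "turn": [0, 0, 0], "fingers": 0.2},
  {"delta_pos": [-0.0013, 0.0027, 0.0933], "turn": [0, 0, 0], "fingers": 0.2},
  {"delta_pos": [-0.0013, 0.0027, 0], "turn": [0, 0, 0], "fingers": 0},
])

```text
clock: 22.6
position: [0.4789, -0.3038, 0.1729]
ee_rot: [0.998, 0.065, -0.0, -0.0]
ft_force: [1.4, -0.8, 0.9]
grip_width: 0.983
grasp_force: 0.0
```

```bash
python3 -c "
from h import *
go((.45,-.05,.2,.2),(.3454,.2910,.17,.35))"
```

```text
t 22.60 pos [ 0.4789 -0.3038  0.1729] w 83.567 f 0.0
  d [0.0045, -0.2554, -0.0269]  turn [-0.0008, 0.0005, -0.069]
  d [-0.0547, -0.6071, 0.0034]  turn [-0.0008, 0.0004, -0.219]
```

In the tool's units: -0.607 m is -0.8093, -0.255 m is -0.34, -0.219 rad is -0.1095.

Request:
move_arm([
  {"delta_pos": [0.0067, -0.34, -0.036], "turn": [0, 0, -0.0345], "fingers": 0},
  {"delta_pos": [0.0067, -0.34, -0.036], "turn": [0, 0, -0.0345], "fingers": 0},
  {"delta_pos": [0.0067, -0.34, -0.036], "turn": [0, 0, -0.0345], "fingers": 0},
  {"delta_pos": [0.0067, -0.34, -0.036], "turn": [0, 0, -0.0345], "fingers": 0},
  {"delta_pos": [-0.0733, -0.8093, 0.004], "turn": [0, 0, -0.1095], "fingers": 0},
  {"delta_pos": [-0.0733, -0.8093, 0.004], "turn": [0, 0, -0.1095], "fingers": 0},
  {"delta_pos": [-0.0733, -0.8093, 0.004], "turn": [0, 0, -0.1095], "fingers": 0},
  {"delta_pos": [-0.0733, -0.8093, 0.004], "turn": [0, 0, -0.1095], "fingers": 0},
  {"delta_pos": [-0.0733, -0.8093, 0.004], "turn": [0, 0, -0.1095], "fingers": 0},
  {"delta_pos": [-0.0733, -0.8093, 0.004], "turn": [0, 0, -0.1095], "fingers": 0},
  {"delta_pos": [-0.0733, -0.8093, 0.004], "turn": [0, 0, -0.1095], "fingers": 0},
  {"delta_pos": [-0.0733, -0.8093, 0.004], "turn": [0, 0, -0.1095], "fingers": 0},
])

```text
clock: 24.1
position: [0.3457, 0.2902, 0.1684]
ee_rot: [0.985, 0.174, -0.0, 0.0]
ft_force: [0.1, -0.5, 0.1]
grip_width: 0.994
grasp_force: 0.0
```

```bash
python3 -c "
from h import *
go((.3454,.2910,.17,.35),(.3454,.2910,.04,.35))"
```

```text
t 24.10 pos [0.3457 0.2902 0.1684] w 84.521 f 0.0
  d [0.0, -0.0009, -0.0016]  turn [0.0002, 0.0003, 0.0001]
  d [0.0001, -0.0009, 0.1284]  turn [0.0002, 0.0003, 0.0001]
```

In the tool's units: 0.13 m is 0.1733, 0.11 m is 0.1467.

Request:
move_arm([
  {"delta_pos": [0, -0.0013, 0.08], "turn": [0, 0, 0], "fingers": 0},
  {"delta_pos": [0, -0.0013, 0.1467], "turn": [0, 0, 0], "fingers": 0},
  {"delta_pos": [0, -0.0013, 0.1733], "turn": [0, 0, 0], "fingers": 0},
  {"delta_pos": [0, -0.0013, 0.1733], "turn": [0, 0, 0], "fingers": 0},
  {"delta_pos": [0, -0.0013, 0.1733], "turn": [0, 0, 0], "fingers": 0},
  {"delta_pos": [0, -0.0013, 0.1733], "turn": [0, 0, 0], "fingers": 1},
  {"delta_pos": [0, -0.0013, 0.1733], "turn": [0, 0, 0], "fingers": 1},
  {"delta_pos": [0, -0.0013, 0.1733], "turn": [0, 0, 0], "fingers": 1},
  {"delta_pos": [0, -0.0013, 0.1733], "turn": [0, 0, 0], "fingers": 1},
  {"delta_pos": [0, -0.0013, 0.1733], "turn": [0, 0, 0], "fingers": 1},
], force=35)

```text
clock: 25.35
position: [0.3458, 0.2915, 0.0395]
ee_rot: [0.985, 0.174, 0.001, 0.0]
ft_force: [-2.5, -4.6, 14.1]
grip_width: 0.533
grasp_force: 33.8
```

```bash
python3 -c "
from h import *
go((.3454,.2910,.18,.35),(.635,.031,.18,-.119))"
```

```text
t 25.35 pos [0.3458 0.2915 0.0395] w 45.310 f 33.8
  d [-0.0004, 0.0005, -0.1405]  turn [0.0011, -0.0011, -0.0005]
  d [0.1826, 0.3439, -0.14]  turn [0.0008, -0.0013, 0.4685]
```

In the tool's units: 0.344 m is 0.4587, -0.14 m is -0.1867, 0.469 rad is 0.2345.

Request:
move_arm([
  {"delta_pos": [0, 0, -0.0667], "turn": [0, 0, 0], "fingers": 1},
  {"delta_pos": [0, 0, -0.1333], "turn": [0, 0, 0], "fingers": 1},
  {"delta_pos": [0, 0, -0.1867], "turn": [0, 0, 0], "fingers": 1},
  {"delta_pos": [0.2427, 0.4587, -0.1867], "turn": [0, 0, 0.2345], "fingers": 1},
  {"delta_pos": [0.2427, 0.4587, -0.1867], "turn": [0, 0, 0.2345], "fingers": 1},
  {"delta_pos": [0.2427, 0.4587, -0.1867], "turn": [0, 0, 0.2345], "fingers": 1},
  {"delta_pos": [0.2427, 0.4587, -0.1867], "turn": [0, 0, 0.2345], "fingers": 1},
  {"delta_pos": [0.2427, 0.4587, -0.1867], "turn": [0, 0, 0.2345], "fingers": 1},
  {"delta_pos": [0.2427, 0.4587, -0.1867], "turn": [0, 0, 0.2345], "fingers": 1},
  {"delta_pos": [0.2427, 0.4587, -0.1867], "turn": [0, 0, 0.2345], "fingers": 1},
  {"delta_pos": [0.2427, 0.4587, -0.1867], "turn": [0, 0, 0.2345], "fingers": 1},
  {"delta_pos": [0.2427, 0.4587, -0.1867], "turn": [0, 0, 0.2345], "fingers": 1},
])

```text
clock: 26.85
position: [0.6332, 0.0326, 0.1788]
ee_rot: [0.998, -0.058, -0.0, -0.0]
ft_force: [-0.5, 0.6, -0.2]
grip_width: 0.529
grasp_force: 36.4
```

```bash
python3 -c "
from h import *
go((.635,.031,.18,-.119),(.635,.031,.0440,-.119))"
```

```text
t 26.85 pos [0.6332 0.0326 0.1788] w 45.002 f 36.4
  d [0.002, 0.0014, -0.0012]  turn [-0.0004, 0.0001, 0.0023]
  d [0.002, 0.0014, 0.1348]  turn [-0.0004, 0.0001, 0.0023]
```

In the tool's units: -0.2 m is -0.2667, 0.1345 m is 0.1793.

Request:
move_arm([
  {"delta_pos": [0.0013, 0.0013, 0.08], "turn": [0, 0, 0], "fingers": 1},
  {"delta_pos": [0.0013, 0.0013, 0.1467], "turn": [0, 0, 0], "fingers": 1},
  {"delta_pos": [0.0013, 0.0013, 0.1733], "turn": [0, 0, 0], "fingers": 1},
  {"delta_pos": [0.0013, 0.0013, 0.1793], "turn": [0, 0, 0], "fingers": 1},
  {"delta_pos": [0.0013, 0.0013, 0.1793], "turn": [0, 0, 0], "fingers": 1},
  {"delta_pos": [0.0013, 0.0013, 0.1793], "turn": [0, 0, 0], "fingers": 0.2},
  {"delta_pos": [0.0013, 0.0013, 0.1793], "turn": [0, 0, 0], "fingers": 0.2},
  {"delta_pos": [0.0013, 0.0013, 0.1793], "turn": [0, 0, 0], "fingers": 0.2},
  {"delta_pos": [0.0013, 0.0013, 0.1067], "turn": [0, 0, 0], "fingers": 0.2},
  {"delta_pos": [0.0013, 0.0013, 0.0267], "turn": [0, 0, 0], "fingers": 0},
  {"delta_pos": [0.0013, 0.0013, -0.0533], "turn": [0, 0, 0], "fingers": 0},
  {"delta_pos": [-0.1067, -0.2667, -0.0533], "turn": [0, 0, 0], "fingers": 0},
])

```text
clock: 28.35
position: [0.6222, 0.0859, 0.2235]
ee_rot: [0.998, -0.064, 0.004, 0.0]
ft_force: [0.6, 1.3, -1.1]
grip_width: 1.002
grasp_force: 0.0
```

In the tool's units: -0.15 m is -0.2, -0.08 m is -0.1067.

Request:
move_arm([
  {"delta_pos": [-0.1067, -0.2, 0], "turn": [0, 0, 0], "fingers": 0},
  {"delta_pos": [-0.1067, -0.2, 0], "turn": [0, 0, 0], "fingers": 0},
  {"delta_pos": [-0.1067, -0.2, 0], "turn": [0, 0, 0], "fingers": 0},
  {"delta_pos": [-0.1067, -0.2, 0], "turn": [0, 0, 0], "fingers": 0},
  {"delta_pos": [-0.1067, -0.2, 0], "turn": [0, 0, 0], "fingers": 0},
])

```text
clock: 28.98
position: [0.5575, 0.2476, 0.2185]
ee_rot: [0.998, -0.06, 0.0, 0.0]
ft_force: [0.7, -0.4, -0.3]
grip_width: 0.996
grasp_force: 0.0
```

```bash
python3 - <<'E'
from h import *
go()
c=snap("scene","s9"); t=snap("top","t9")
cv2.imwrite("pics/s9.png",cv2.resize(c["color"][140:390,110:430,::-1],(768,600),interpolation=cv2.INTER_CUBIC))
W=np.r_[cloud(c).reshape(-1,3)]
for k in"LS":
    x,y,a=tr(k,0,0); q=W[:,:2]-[x,y]; l=np.c_[q[:,0]*np.cos(a)+q[:,1]*np.sin(a),-q[:,0]*np.sin(a)+q[:,1]*np.cos(a),W[:,2]]
    m=(l[:,2]>.03)&(abs(l[:,0]+.0345)<.02)&(abs(l[:,1])<.06); print(k,"vial",np.median(l[m],0).round(4),np.percentile(l[m,1],[2,98]).round(4),l[m,2].max().round(4))
    for nm,yy,zz in(("a",.018,.058),) if k=="S" else(("a",.0345,.055),("b",-.0345,.022)):
        m=(l[:,2]>zz)&(l[:,2]<.08)&(abs(l[:,0]-.0235)<.032)&(abs(l[:,1]-yy)<.033); T=l[m]; print(k,nm,((T.min(0)+T.max(0))/2).round(4),np.ptp(T,0).round(3),T[:,2].max().round(4))
m=(np.hypot(W[:,0]-.4352,W[:,1]+.003)<.06)&(W[:,2]>.072); T=W[m]; print("big",((T.min(0)+T.max(0))/2).round(4),T[:,2].max())
E
```

```text
t 28.98 pos [0.5575 0.2476 0.2185] w 84.652 f 0.0
L vial [-0.033   0.0033  0.0352] [-0.025   0.0308] 0.0402
L a [0.0248 0.0337 0.0605] [0.043 0.044 0.011] 0.0658
L b [ 0.0232 -0.0336  0.0259] [0.04  0.041 0.008] 0.0298
S vial [-0.0322  0.0008  0.0354] [-0.0277  0.0286] 0.0408
S a [0.024  0.0177 0.0646] [0.044 0.043 0.013] 0.0711
big [ 0.4354 -0.0031  0.0772] 0.0823851786166723
```

View pics/s9.png

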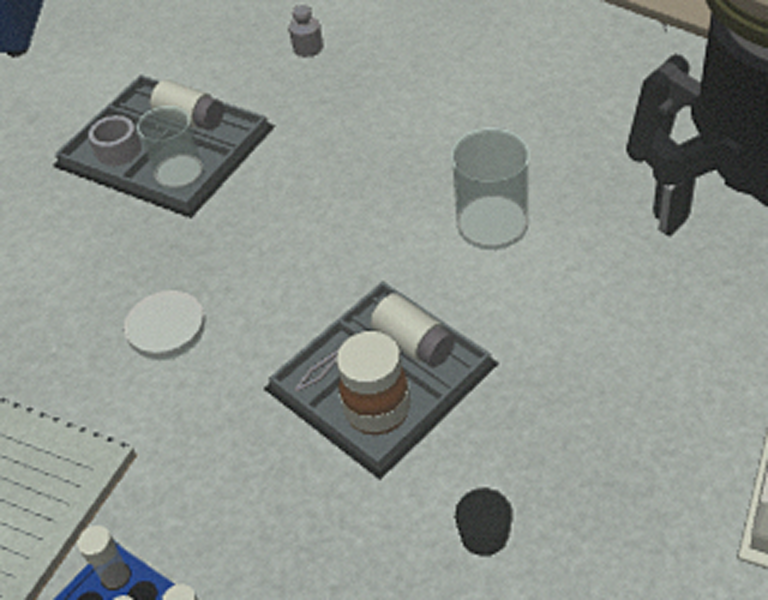

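The picture shows ring (113,140), beaker (175,150) and a vial (185,103) in the large tray. The small tray holds the jar (372,385) and a vial (410,328), and the large beaker is still at (490,190). All measured offsets are within about 3 mm. I'll check the third vial and hand in.

```bash
python3 - <<'E'
from h import *
from workcell import hand_in
W=load("t9")["W"].reshape(-1,3); s=W[(np.hypot(W[:,0]-.4704,W[:,1]-.306)<.012)]; z=np.nanmedian(s[:,2]); print(z)
W=load("s9")["W"].reshape(-1,3); s=W[(np.hypot(W[:,0]-.4704,W[:,1]-.306)<.012)]; z2=np.nanmedian(s[:,2]); print(z2)
if .05<z<.066 or .05<z2<.066: print(hand_in())
E
```

```text
0.05830420170205675
0.05810001925393278
the job is handed in; nothing more can be done
None
```

Both kits are made up and the job is handed in at about 29 s: the last camera check showed every piece in its place, the third vial in the dispenser and the large beaker unmoved; the verdict itself was not shown.

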